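Make up two microscope training kits

ROBOT

A 6-joint arm with a two-finger parallel gripper is mounted at the origin on the work surface. World frame = base frame: x ahead of the robot, y to its left, z up, the work surface at z = 0. Lengths are in m, angles in degrees, forces in N, time in s.
With the tool pointing down it reaches from about 0.25 to 0.725 m from the base axis. Payload 9.7 kg.
Tool frame: the origin (TCP) lies midway between the tips of the shut fingers; the grasp point (between the pads) lies 19 mm behind it; z points along the fingers, x is the direction in which the jaws open and shut, and the axes are right-handed (so a half turn about z gives the same grasp; the last joint's range is limited). The gripper opens to 85 mm and grips with 20 to 120 N. Pads are 22 mm wide; open, the fingers measure 114 mm over their backs; the gripper's body (76 mm by 85 mm) begins 54 mm behind the grasp point. The pads swing forward as they close: fully open they stand 13 mm farther back than shut.
Start: joints at [-64.802, 4.979, 10.078, 95.1, 0, 90], TCP at [0.234, -0.498, 0.231] pointing down, gripper open.
Joint ranges: [-179.16, 179.16], [-48.56, 103.87], [-65.8, 70.77], [-126.05, 130.52], [-82.76, 87.17], [-180, 180]. Speed limits (degrees/s): [127.2, 127.2, 147.25, 180, 180, 180].

INTERFACE

Orientations are given as [roll, pitch, yaw] about the fixed x, y, z axes, in that order (R = Rz(yaw) Ry(pitch) Rx(roll)).
In Python, from workcell import bot, optics gives the robot as it stands.
- The arm moves only by the shell command python3 -m creep 'ROWS' [FORCE]. ROWS is JSON, a list of rows, each a list of 7 numbers: the shift along the tool's x, y, z in m, then the turn, a rotation vector about the tool's x, y, z in rad, then the opening, from 0 (shut) to 1 (fully open). A call has 1 to 8 rows; each row is the pose to reach, as a shift and turn from the pose commanded when the call began, along the tool's axes at that moment; what a row does not reach only later rows make up. A row lasts 1/10 s, in which the tool goes at most 50 mm and 8.59 degrees, less where a joint would pass 70% of its speed; a pose out of reach is approached as far as the arm can. A call with a gripper value outside its range is refused whole. The fingers move at their own pace and stop on an object; FORCE is the grip in N (left out, the last holds). Time passes only in rows, so rows that repeat a pose let the fingers close. It gives the time, the measured TCP pose, the force and the opening at its end, in the units of the state.
- bot.get_obs(): the state, without advancing time (a new reading comes with each control period).
- optics.camera(name): name is "scene" or "top"; returns the picture (480x640x3 uint8, red, green, blue); there is no depth.
- optics.camera_params(name): a dict with "camera_matrix" (3x3 intrinsics, pixels), "R" (3x3) and "t" (3): a world point X has camera coordinates R X + t. Camera axes: x right, y down, z forward; pixel columns grow to the right and rows downward; lengths in m; the calibration is good to about 2 mm. A picture is of the moment at which its call begins. camera_params takes no time and is no camera call.
- bot.job_done(): hands the job in, once; it reports no verdict.
The state is a dict: "time": time; "q": joint angles; "qd": joint speeds; "joint_efforts": joint torques, N m; "ee_pos": TCP position; "tcp_rot": TCP orientation; "wrist_force": force on the tool from outside, world axes, zero at the start; "torque": the same for the moment, N m; "opening": finger opening in m.
Only numpy, scipy, OpenCV 4.12 (cv2) and the standard library are available. Lean on these libraries where they do the work, as an engineer would, in place of code of your own. Each camera call takes 0.05 s, during which the arm holds its last target.

TASK

Make up the two kits for the microscope course. Long tray with three compartments: the round screw-on lens in the middle one, the eyepiece and the squat pot in the two end ones, either way round; short tray with two compartments: the tall slim pot in one and the needle box in the other. Stand everything upright and flat on the floor of its compartment, and leave the wide pot, the thread reel and the glass dish where they stand in the stock.

Things in the scene. Friction and masses are not known exactly. Their poses are not given: they have to be found in the camera images.
- long_tray: Long kit tray, 216 mm long, 74 mm wide, three equal compartments of 68 x 68 mm inside, their centres at x = -71, 0 and +71 mm, y = 0. Bolted down, does not move. Bare steel floor 3 mm thick, outer walls and dividers 3 mm thick and 10 mm high above the table. Origin on the table under the tray's centre; x runs along its length, along which the compartments lie, y across, z up. 
- short_tray: Short kit tray, 145 mm long, 74 mm wide, two equal compartments of 68 x 68 mm inside, their centres at x = -35.5 and +35.5 mm, y = 0. Bolted down, does not move. Bare steel floor 3 mm thick, outer walls and dividers 3 mm thick and 10 mm high above the table. Origin on the table under the tray's centre; x runs along its length, along which the compartments lie, y across, z up. 
- lens: Screw-on microscope lens for the long tray: a black cylinder 46 mm in diameter, 30 mm high, with a bright band near its foot and a glass disc 34 mm in diameter in its top. Stands upright on the table; origin at the centre of its underside, z up.
- eyepiece: Microscope eyepiece for the long tray: a stepped cylinder 46 mm high, a bare aluminium barrel 30 mm in diameter for the lower 22 mm and a black head 40 mm in diameter for the upper 24 mm, small glass 16 mm in diameter in the top. Stands upright on the table; origin at the centre of its underside, z up.
- squat_pot: Squat sample pot for the long tray: white plastic cylinder with a grey cap of the same width, 44 mm in diameter, 38 mm high. Stands upright on the table; origin at the centre of its underside, z up.
- tall_pot: Tall slim sample pot for the short tray: white plastic cylinder with a grey cap of the same width, 34 mm in diameter, 72 mm high. Stands upright on the table; origin at the centre of its underside, z up.
- needle_box: Needle box for the short tray: closed grey plastic box with a black seam, 50 mm along its x, 32 mm along its y, 34 mm high, at any yaw. Stands upright on the table; origin at the centre of its underside, z up.
- wide_pot: Wide sample pot, stays in the stock: white plastic cylinder with grey cap, 62 mm in diameter, 46 mm high. Stands upright on the table; origin at the centre of its underside, z up.
- reel: Thread reel, stays in the stock: two white flanges 52 mm in diameter, blue core 28 mm, 30 mm high. Stands upright on the table; origin at the centre of its underside, z up.
- dish: Round open glass dish, stays in the stock: 64 mm in diameter at the rim, 18 mm high. Stands upright on the table; origin at the centre of its underside, z up.
There are look-alikes about, which are no part of the job. Leave any purple look-alike of the needle_box alone.

How it is judged (in metres and radians):
At the end, for the whole second after the job is handed in: Each kit part stands in a compartment as the goal says, one per compartment: upright within 0.12 rad, underside 0 to 7 mm above the table, centre within 21 mm of the compartment's centre along both tray axes, at rest. Wide pot, reel and dish upright, within 30 mm of their start (x of lens in the frame of long_tray between -0.021 and 0.021 m and y of lens in the frame of long_tray between -0.021 and 0.021 m and z of lens in the frame of long_tray between 0 and 0.007 m and angle between lens's own z axis and vertical below 0.12 rad and (((x of eyepiece in the frame of long_tray between -0.092 and -0.05 m and y of eyepiece in the frame of long_tray between -0.021 and 0.021 m and z of eyepiece in the frame of long_tray between 0 and 0.007 m and angle between eyepiece's own z axis and vertical below 0.12 rad) and (x of squat_pot in the frame of long_tray between 0.05 and 0.092 m and y of squat_pot in the frame of long_tray between -0.021 and 0.021 m and z of squat_pot in the frame of long_tray between 0 and 0.007 m and angle between squat_pot's own z axis and vertical below 0.12 rad)) or ((x of eyepiece in the frame of long_tray between 0.05 and 0.092 m and y of eyepiece in the frame of long_tray between -0.021 and 0.021 m and z of eyepiece in the frame of long_tray between 0 and 0.007 m and angle between eyepiece's own z axis and vertical below 0.12 rad) and (x of squat_pot in the frame of long_tray between -0.092 and -0.05 m and y of squat_pot in the frame of long_tray between -0.021 and 0.021 m and z of squat_pot in the frame of long_tray between 0 and 0.007 m and angle between squat_pot's own z axis and vertical below 0.12 rad))) and (((x of tall_pot in the frame of short_tray between -0.0565 and -0.0145 m and y of tall_pot in the frame of short_tray between -0.021 and 0.021 m and z of tall_pot in the frame of short_tray between 0 and 0.007 m and angle between tall_pot's own z axis and vertical below 0.12 rad) and (x of needle_box in the frame of short_tray between 0.0145 and 0.0565 m and y of needle_box in the frame of short_tray between -0.021 and 0.021 m and z of needle_box in the frame of short_tray between 0 and 0.007 m and angle between needle_box's own z axis and vertical below 0.12 rad)) or ((x of tall_pot in the frame of short_tray between 0.0145 and 0.0565 m and y of tall_pot in the frame of short_tray between -0.021 and 0.021 m and z of tall_pot in the frame of short_tray between 0 and 0.007 m and angle between tall_pot's own z axis and vertical below 0.12 rad) and (x of needle_box in the frame of short_tray between -0.0565 and -0.0145 m and y of needle_box in the frame of short_tray between -0.021 and 0.021 m and z of needle_box in the frame of short_tray between 0 and 0.007 m and angle between needle_box's own z axis and vertical below 0.12 rad))) and linear speed of each of lens, eyepiece, squat_pot, tall_pot, needle_box below 0.02 m/s and distance of each of wide_pot, reel, dish from where it was at the start of the episode below 0.03 m and angle between each of wide_pot, reel, dish's own z axis and vertical below 0.15 rad); the robot touches nothing.
It fails at once if the wide pot, the reel or the dish is shifted by more than 30 mm (distance of any of wide_pot, reel, dish from where it was at the start of the episode above 0.03 m).
It also fails if it takes over 128 s, if anything falls off the work surface, if the arm or the gripper's body presses on something with over 40 N, if the wrist force passes 120 N, or if a joint passes its speed limit or range.

## Working session

There is one attempt and no reset: what is moved stays moved. The work goes in short steps, Python scripts to look and compute and a shell command to move; the robot and the scene stay as the last step left them, time stands still between calls to the robot, and variables do not carry over. Pictures are saved under pics/ and viewed, and the job is handed in when it is done.

```bash
ls; mkdir -p pics
python3 - <<'E'
from workcell import bot, optics
import cv2
for n in ("scene","top"):
    im=optics.camera(n); cv2.imwrite(f"pics/{n}0.png",im[:,:,::-1])
    p=optics.camera_params(n); print(n,p)
o=bot.get_obs(); print(o)
E
```

```text
pics
scene {'camera_matrix': array([[482.11232606,   0.        , 323.51591713],
       [  0.        , 482.11232606, 237.86125058],
       [  0.        ,   0.        ,   1.        ]]), 'R': array([[-0.70954264,  0.70451495,  0.0144199 ],
       [ 0.5817076 ,  0.59716286, -0.55227964],
       [-0.39770029, -0.38347778, -0.83353421]]), 't': array([ 0.37282111, -0.2825008 ,  1.25586147])}
top {'camera_matrix': array([[493.21792939,   0.        , 317.93346507],
       [  0.        , 493.21792939, 235.6323399 ],
       [  0.        ,   0.        ,   1.        ]]), 'R': array([[-0.07365534, -0.99727908, -0.00305527],
       [-0.97500364,  0.07265344, -0.2099747 ],
       [ 0.20962535, -0.01248686, -0.97770205]]), 't': array([0.03106705, 0.52117537, 0.82893563])}
{'time': 0.1, 'q': array([-6.48018427e+01,  5.00700975e+00,  1.00384459e+01,  9.50971659e+01,
        1.53336991e-03,  8.99990338e+01]), 'qd': array([-0.03936553, -0.08527426,  0.07982815,  0.02025122,  0.03272903,
        0.13198562]), 'joint_efforts': array([ 1.49873395e-03, -5.21562016e+01,  4.65652764e+01,  1.61322230e-02,
        4.30232251e-05, -1.81579782e-05]), 'ee_pos': array([ 0.23408764, -0.49748517,  0.23065805]), 'tcp_rot': array([-1.79998466e+02,  6.57297854e-02, -6.48008765e+01]), 'wrist_force': array([ 0.30150637, -0.47218999,  1.11203771]), 'torque': array([ 0.00540823, -0.00018152,  0.09699491]), 'opening': 0.0854268110199888}
```

View pics/scene0.png

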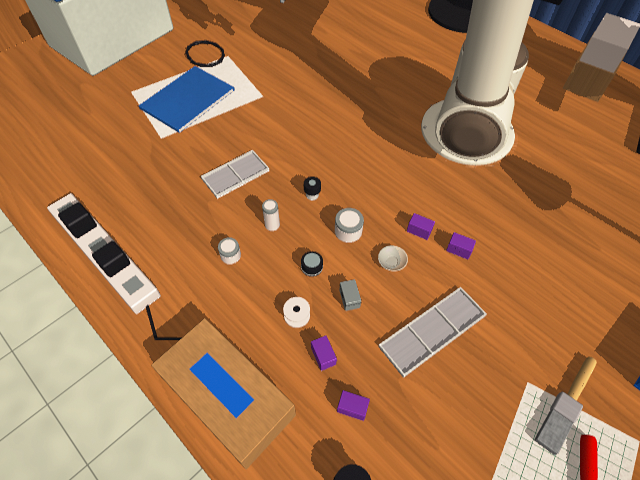

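View pics/top0.png

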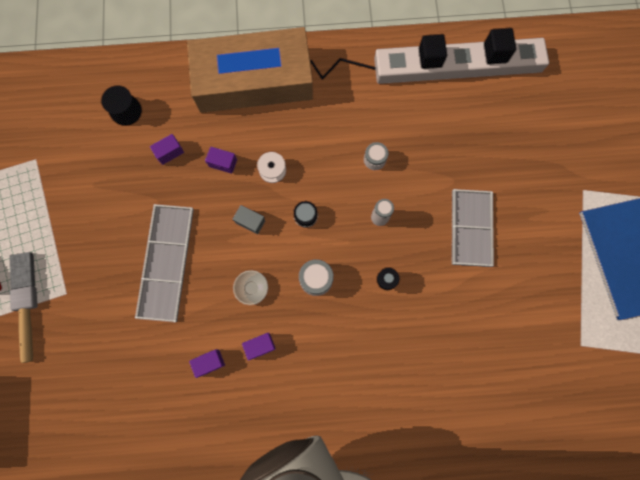

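The top view shows these things:
- Long tray at about (165,263) and short tray at (473,228).
- Grey box (249,218), lens candidate (305,213) and eyepiece candidate (388,278).
- Squat pot (376,155) and tall pot (383,212).
- Wide pot (316,277), reel (271,167) and dish (250,288).
- Four purple boxes to leave alone, and a black pot at (122,105).

I'll enlarge it next.

Run:
```python
import cv2
t=cv2.imread("pics/top0.png"); 
cv2.imwrite("pics/topA.png",cv2.resize(t[130:310,225:415],None,fx=3.15,fy=3.15,interpolation=cv2.INTER_CUBIC))
s=cv2.imread("pics/scene0.png")
cv2.imwrite("pics/sceneA.png",cv2.resize(s[140:380,195:495],None,fx=2.5,fy=2.5,interpolation=cv2.INTER_CUBIC))
```

```text
(no output)
```

View pics/topA.png

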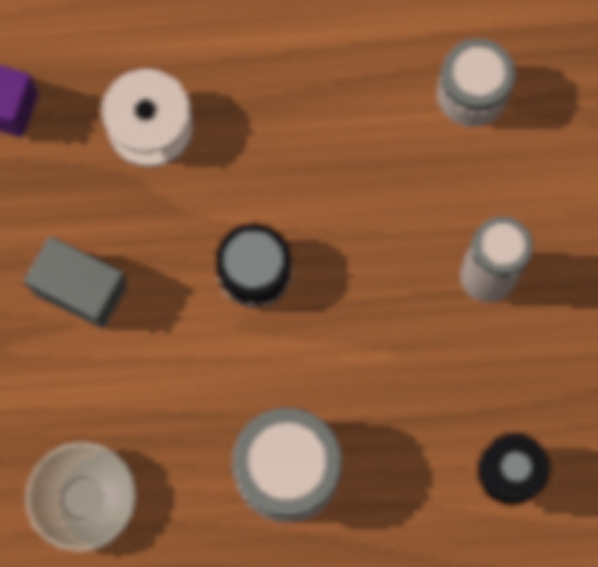

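View pics/sceneA.png

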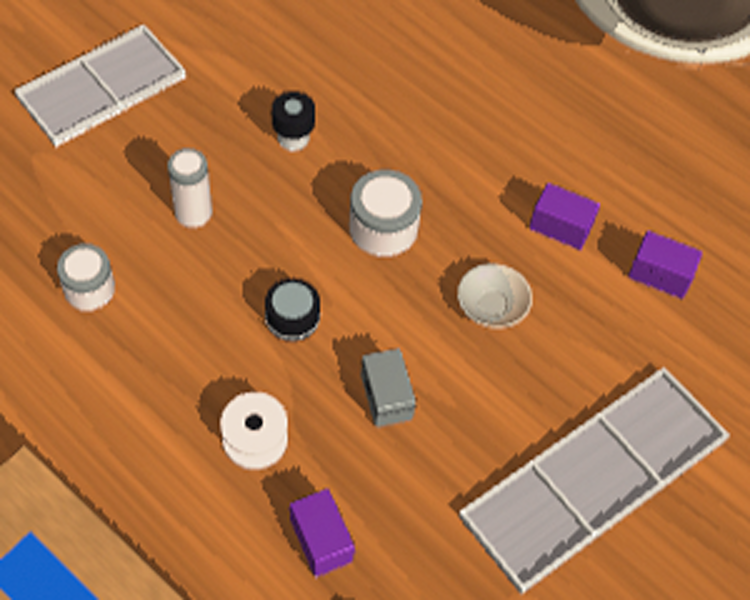

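Lens: (305,213) in the top view, black with a wide glass disc and a bright foot band, not the narrow-glass (388,278), which is the eyepiece, nor the black pot at (122,105). The only grey box is at (249,218). Of the white pots, (376,155) is squat, (383,212) tall and slim, and (316,277) wide. The crops confirm all of this. Next, the trays.

Run:
```python
import cv2, numpy as np
t=cv2.imread("pics/top0.png"); 
a=cv2.resize(t[195:335,125:205],None,fx=4,fy=4,interpolation=cv2.INTER_CUBIC)
b=cv2.resize(t[175:280,435:510],None,fx=4,fy=4,interpolation=cv2.INTER_CUBIC)
c=np.zeros((560,620,3),np.uint8); c[:,:320]=a; c[:420,320:]=b
cv2.imwrite("pics/trays.png",c)
```

```text
(no output)
```

View pics/trays.png

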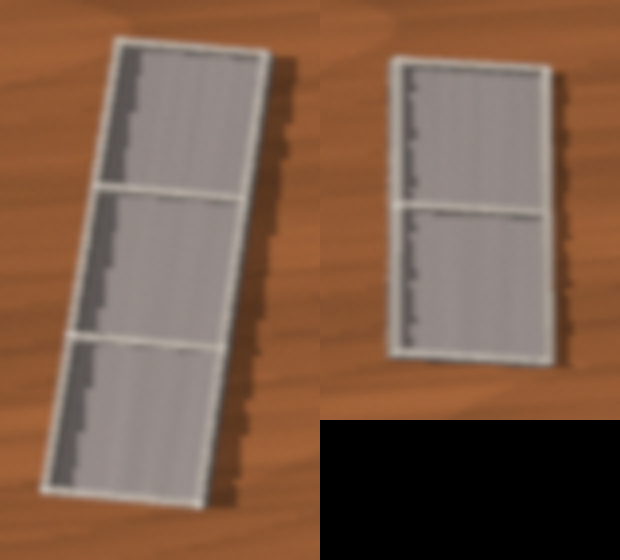

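```bash
cat > h.py <<'E'
import numpy as np, cv2
from workcell import bot, optics
P={n:optics.camera_params(n) for n in("top","scene")}
def ray(n,uv,z):
    p=P[n]; d=p["R"].T@np.linalg.inv(p["camera_matrix"])@np.array([uv[0],uv[1],1.]); C=-p["R"].T@p["t"]
    return (C+d*(z-C[2])/d[2])[:2]
def proj(n,X):
    p=P[n]; return cv2.projectPoints(np.float64(X).reshape(-1,1,3),cv2.Rodrigues(p["R"])[0],p["t"],p["camera_matrix"],None)[0][:,0]
E
python3 - <<'E'
from h import *
T=lambda x,y:(225+(x+.5)/3.15-.5,130+(y+.5)/3.15-.5); S=lambda x,y:(195+(x+.5)/2.5-.5,140+(y+.5)/2.5-.5)
np.set_printoptions(precision=4,suppress=True)
for k,a,b,z in [("lens",(253,259),(295,300),.03),("eyep",(516,466),(293,106),.046),("squat",(479,72),(84,266),.038),("tall",(503,244),(188,163),.072),("wide",(287,460),(386,197),.046),("reel",(145,109),(254,422),.03),("dish",(80,497),(494,296),.018)]:
    print(k,ray("top",T(*a),z),ray("scene",S(*b),z))
bt=np.array([ray("top",T(*c),.034) for c in [(50,237),(122,276),(98,318),(25,281)]])
bs=np.array([ray("scene",S(*c),.034) for c in [(365,353),(401,350),(411,405),(375,412)]])
for b in(bt,bs):
    print("box",b.mean(0),np.linalg.norm(b-np.roll(b,-1,0),axis=1)); d=b-np.roll(b,-1,0); print(np.degrees(np.arctan2(d[:,1],d[:,0])))
q=lambda x,y:(125+x/4-.4,195+y/4-.4)
q2=lambda x,y:(435+(x-320)/4-.4,175+y/4-.4)
for nm,cs,sc in [("long",[q(116,38),q(271,51),q(203,505),q(41,491)],[(460,513),(663,369),(728,435),(522,586)]),("short",[q2(391,57),q2(551,66),q2(553,358),q2(390,352)],[(15,93),(144,27),(185,72),(55,138)])]:
    for n,c in(("top",cs),("scene",[S(*x) for x in sc])):
        b=np.array([ray(n,x,.01) for x in c]); d=b-np.roll(b,-1,0)
        print(nm,n,b.mean(0),np.linalg.norm(d,axis=1),np.degrees(np.arctan2(d[:,1],d[:,0])))
E
```

```text
lens [0.5745 0.0129] [0.5743 0.0169]
eyep [ 0.4386 -0.1272] [ 0.4401 -0.1242]
squat [ 0.6783 -0.1309] [ 0.6802 -0.1257]
tall [ 0.5615 -0.1291] [ 0.5626 -0.1251]
wide [0.4516 0.0015] [0.4533 0.0044]
reel [0.6729 0.0716] [0.6737 0.0738]
dish [0.4426 0.123 ] [0.4467 0.1259]
box [0.5698 0.1188] [0.0493 0.0287 0.0489 0.0302]
[  56.8812  -32.2106 -121.3809  148.4997]
box [0.5744 0.1225] [0.0291 0.049  0.0289 0.0523]
[ -38.9752 -127.7071  147.5749   52.6209]
long top [0.5047 0.2818] [0.0749 0.2149 0.0746 0.2151] [ 80.7911  -9.438  -99.0733 170.6452]
long scene [0.5069 0.2841] [0.2143 0.0723 0.2132 0.07  ] [ -9.3141 -98.7454 170.0583  82.1995]
short top [ 0.5285 -0.3011] [0.0767 0.1421 0.0757 0.1438] [ 82.3456  -8.0922 -96.3891 172.3183]
short scene [ 0.5297 -0.2956] [0.1439 0.0731 0.141  0.0697] [ -7.7264 -97.7201 170.8525  84.6967]
```

```bash
cat >> h.py <<'E'
def go(x,y,z,yaw):
    o=bot.get_obs(); r=o["tcp_rot"]; p=o["ee_pos"]
    from scipy.spatial.transform import Rotation as R
    A=R.from_euler("xyz",r,degrees=True); B=R.from_euler("xyz",[180,0,yaw],degrees=True)
    print("t",round(o["time"],2),"q1,q6",o["q"][[0,5]].round(0),"shift",A.inv().apply(np.array([x,y,z])-p).round(4),"turn",(A.inv()*B).as_rotvec().round(3),"ee",p.round(4),"yaw",r.round(1),"open",round(o["opening"],4),"F",o["wrist_force"].round(1))
E
python3 -c "
from h import *
go(.572,.1205,.15,-35)"
```

```text
t 0.1 q1,q6 [-65.  90.] shift [-0.4152 -0.5689  0.0811] turn [-0.     0.001 -0.52 ] ee [ 0.2341 -0.4975  0.2307] yaw [-1.80e+02  1.00e-01 -6.48e+01] open 0.0854 F [ 0.3 -0.5  1.1]
```

```bash
python3 -m creep '[[-0.026,-0.036,0,0,0,-0.05,1],[-0.052,-0.071,0,0,0,-0.1,1],[-0.078,-0.107,0,0,0,-0.15,1],[-0.104,-0.142,0,0,0,-0.2,1],[-0.13,-0.178,0,0,0,-0.25,1],[-0.156,-0.213,0,0,0,-0.3,1],[-0.182,-0.249,0,0,0,-0.35,1],[-0.208,-0.285,0,0,0,-0.4,1]]' 40; python3 -c "
from h import *
go(.572,.1205,.15,-35)"
```

```text
time: 0.9
ee_pos: [0.4039, -0.1864, 0.2311]
tcp_rot: [180.0, 0.0, -41.8]
wrist_force: [1.2, -0.3, 0.3]
opening: 0.0855
t 0.9 q1,q6 [-25. 107.] shift [-0.0791 -0.3409  0.0811] turn [ 0.     0.    -0.118] ee [ 0.4039 -0.1864  0.2311] yaw [180.    0.  -41.8] open 0.0855 F [ 1.2 -0.3  0.3]
```

```bash
python3 -m creep '[[-0.01,-0.043,0,0,0,-0.02,1],[-0.02,-0.086,0,0,0,-0.04,1],[-0.03,-0.129,0.01,0,0,-0.06,1],[-0.04,-0.172,0.02,0,0,-0.08,1],[-0.05,-0.215,0.03,0,0,-0.1,1],[-0.06,-0.258,0.05,0,0,-0.118,1],[-0.07,-0.3,0.07,0,0,-0.118,1],[-0.079,-0.341,0.081,0,0,-0.118,1]]'; python3 -c "
from h import *
go(.572,.1205,.006,-35)"
```

```text
time: 1.7
ee_pos: [0.5722, 0.1203, 0.1481]
tcp_rot: [179.9, 0.1, -35.1]
wrist_force: [1.0, -0.1, -0.0]
opening: 0.0854
t 1.7 q1,q6 [ 12. 137.] shift [-0.     -0.0003  0.1421] turn [ 0.002  0.002 -0.002] ee [0.5722 0.1203 0.1481] yaw [ 1.799e+02  1.000e-01 -3.510e+01] open 0.0854 F [ 1.  -0.1 -0. ]
```

```bash
python3 -m creep '[[0,0,0.03,0,0,0,1],[0,0,0.06,0,0,0,1],[0,0,0.085,0,0,0,1],[0,0,0.085,0,0,0,1]]'; python3 -c "
from h import *
for n in('top','scene'):
  u=proj(n,[[.572,.1205,.034]])[0].astype(int); im=optics.camera(n)[u[1]-70:u[1]+70,max(u[0]-90,0):u[0]+90,::-1]
  cv2.imwrite(f'pics/box_{n}.png',cv2.resize(im,None,fx=3,fy=3))
a=np.vstack([cv2.imread('pics/box_top.png')[:300],cv2.imread('pics/box_scene.png')[:300]]);cv2.imwrite('pics/box1.png',a)
"
```

```text
time: 2.1
ee_pos: [0.57, 0.1182, 0.0611]
tcp_rot: [179.7, 0.3, -35.1]
wrist_force: [-0.3, -0.1, 1.1]
opening: 0.085
```

View pics/box1.png

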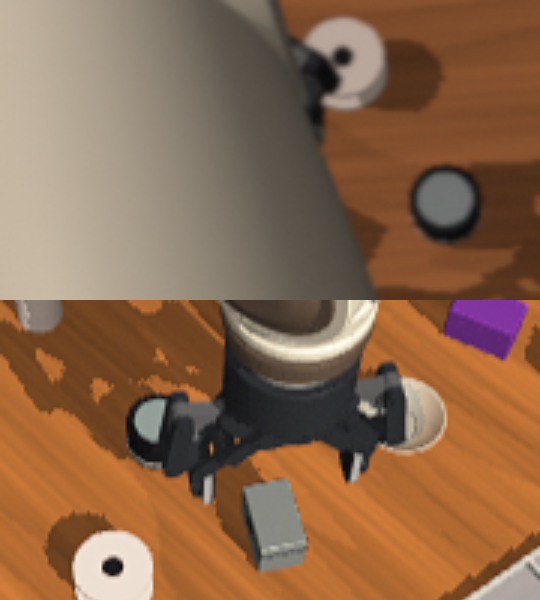

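The scene view shows the open fingers at crop (205,490) and (352,470), astride the box at (275,520) and square to its long side. Next I descend and grip.

```bash
python3 -m creep '[[0,0,0.02,0,0,0,1],[0,0,0.04,0,0,0,1],[0,0,0.052,0,0,0,1],[0,0,0.052,0,0,0,1]]';  python3 -m creep '[[0,0,0,0,0,0,0],[0,0,0,0,0,0,0],[0,0,0,0,0,0,0],[0,0,0,0,0,0,0],[0,0,0,0,0,0,0],[0,0,0,0,0,0,0],[0,0,0,0,0,0,0],[0,0,0,0,0,0,0]]' 40
```

```text
time: 2.6
ee_pos: [0.572, 0.1183, 0.013]
tcp_rot: [180.0, 0.0, -35.1]
wrist_force: [-0.4, 0.1, -0.4]
opening: 0.0854
time: 3.4
ee_pos: [0.5729, 0.1186, 0.0143]
tcp_rot: [-179.9, -0.1, -35.1]
wrist_force: [-0.7, -1.5, 5.9]
opening: 0.0313
```

```bash
python3 -m creep '[[0,0,-0.02,0,0,0,0],[0,0,-0.05,0,0,0,0],[0,0,-0.085,0,0,0,0],[0,0,-0.12,0,0,0,0],[0,0,-0.135,0,0,0,0],[0,0,-0.135,0,0,0,0]]'; python3 -c "
from h import *
im=optics.camera('scene')
cv2.imwrite('pics/s2.png',cv2.resize(im[120:400,180:480,::-1],None,fx=2,fy=2))
go(.494,-.293,.15,-98)"
```

```text
time: 4.0
ee_pos: [0.5734, 0.1187, 0.1504]
tcp_rot: [-179.8, -0.1, -35.1]
wrist_force: [-0.2, -0.2, 0.1]
opening: 0.031
t 4.05 q1,q6 [ 12. 137.] shift [ 0.1725  0.3819 -0.002 ] turn [-1.000e-03 -0.000e+00  1.097e+00] ee [0.5726 0.1186 0.1482] yaw [-180.    -0.   -35.1] open 0.0309 F [-0.5  0.  -0.8]
```

View pics/s2.png

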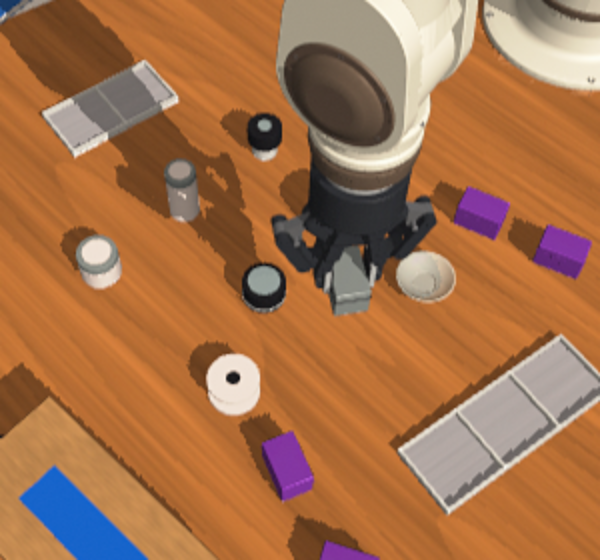

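The box hangs upright in the jaws at crop (350,280). On to the short tray.

```bash
python3 -m creep '[[0.01,0.02,0,0,0,0.06,0],[0.03,0.06,0,0,0,0.18,0],[0.047,0.104,0,0,0,0.32,0],[0.066,0.146,0,0,0,0.46,0],[0.085,0.188,0,0,0,0.6,0],[0.104,0.23,0,0,0,0.74,0],[0.123,0.272,0,0,0,0.88,0],[0.142,0.314,0,0,0,1.0,0]]'; python3 -c "
from h import *
go(.494,-.293,.15,-98)"
```

```text
time: 4.85
ee_pos: [0.5064, -0.2214, 0.1457]
tcp_rot: [179.8, 0.1, -92.7]
wrist_force: [0.4, -0.2, -0.7]
opening: 0.0311
t 4.85 q1,q6 [-24. 159.] shift [ 0.0721  0.0089 -0.0043] turn [0.003 0.001 0.092] ee [ 0.5064 -0.2214  0.1457] yaw [ 1.798e+02  1.000e-01 -9.270e+01] open 0.0311 F [ 0.4 -0.2 -0.7]
```

```bash
python3 -m creep '[[0.025,0.003,0,0,0,0.04,0],[0.05,0.006,0,0,0,0.09,0],[0.068,0.009,0,0,0,0.09,0],[0.068,0.009,0,0,0,0.09,0],[0.068,0.009,0,0,0,0.09,0]]'; python3 -c "
from h import *
go(.494,-.293,.04,-98)"
```

```text
time: 5.35
ee_pos: [0.4953, -0.2872, 0.1463]
tcp_rot: [179.8, 0.1, -97.6]
wrist_force: [0.1, 0.6, -0.3]
opening: 0.0313
t 5.35 q1,q6 [-30. 157.] shift [0.006  0.0002 0.1062] turn [0.003 0.001 0.007] ee [ 0.4953 -0.2872  0.1463] yaw [ 1.798e+02  1.000e-01 -9.760e+01] open 0.0313 F [ 0.1  0.6 -0.3]
```

```bash
python3 -m creep '[[0.006,0,0.03,0,0,0,0],[0.006,0,0.06,0,0,0,0],[0.006,0,0.09,0,0,0,0],[0.006,0,0.106,0,0,0,0],[0.006,0,0.106,0,0,0,0]]'; python3 -c "
from h import *
im=optics.camera('scene')
cv2.imwrite('pics/s3.png',cv2.resize(im[90:260,160:380,::-1],None,fx=3,fy=3))
go(.494,-.293,.018,-98)"
```

```text
time: 5.85
ee_pos: [0.4937, -0.2914, 0.0388]
tcp_rot: [179.7, 0.1, -97.5]
wrist_force: [-0.6, -0.1, 0.3]
opening: 0.0312
t 5.9 q1,q6 [-31. 157.] shift [0.001  0.0003 0.0229] turn [0.003 0.001 0.009] ee [ 0.4945 -0.2921  0.0409] yaw [ 1.798e+02  1.000e-01 -9.750e+01] open 0.0313 F [-0.8 -0.1 -0.4]
```

View pics/s3.png

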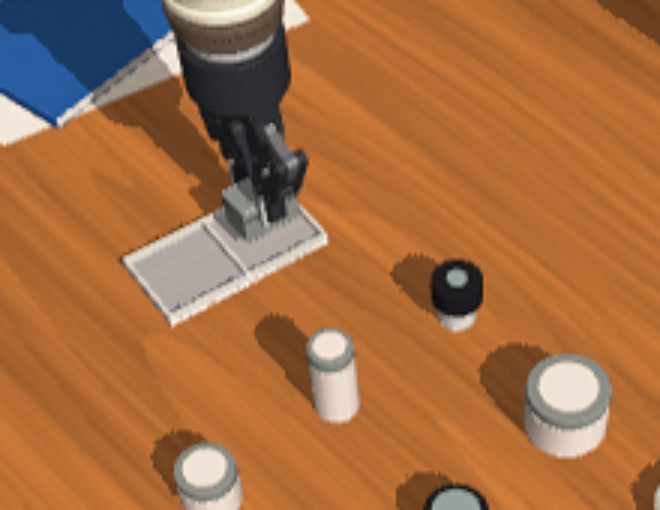

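The box hangs over the right compartment of the short tray at crop (262,215) and is nearly aligned with it. Lower and release.

```bash
python3 -m creep '[[0.001,0,0.01,0,0,0,0],[0.001,0,0.018,0,0,0,0],[0.001,0,0.022,0,0,0,0],[0.001,0,0.022,0,0,0,0],[0.001,0,0.022,0,0,0,0]]'; python3 -m creep '[[0,0,0,0,0,0,0.6],[0,0,0,0,0,0,0.6],[0,0,0,0,0,0,0.6],[0,0,0,0,0,0,0.6],[0,0,-0.02,0,0,0,0.6],[0,0,-0.05,0,0,0,0.6],[0,0,-0.09,0,0,0,1],[0,0,-0.13,0,0,0,1]]';  python3 -c "
from h import *
go(.562,-.127,.15,-98)"
```

```text
time: 6.4
ee_pos: [0.4951, -0.2946, 0.0205]
tcp_rot: [-180.0, -0.0, -97.6]
wrist_force: [-0.2, -0.1, -0.8]
opening: 0.0311
time: 7.2
ee_pos: [0.4947, -0.2943, 0.1515]
tcp_rot: [180.0, 0.0, -97.6]
wrist_force: [0.6, -0.2, 0.1]
opening: 0.0781
t 7.2 q1,q6 [-31. 157.] shift [-0.1747 -0.0447  0.0015] turn [0.001 0.    0.007] ee [ 0.4947 -0.2943  0.1515] yaw [180.    0.  -97.6] open 0.0781 F [ 0.6 -0.2  0.1]
```

```bash
python3 -m creep '[[-0.03,-0.008,0,0,0,0,1],[-0.07,-0.018,0,0,0,0,1],[-0.11,-0.028,0,0,0,0,1],[-0.145,-0.037,0,0,0,0,1],[-0.17,-0.044,0,0,0,0,1],[-0.175,-0.045,0,0,0,0,1],[-0.175,-0.045,0,0,0,0,1]]';  python3 -c "
from h import *
im=optics.camera('scene')
cv2.imwrite('pics/s4.png',cv2.resize(im[90:260,160:380,::-1],None,fx=3,fy=3))
go(.562,-.127,.035,-98)"
```

```text
time: 7.9
ee_pos: [0.5628, -0.1264, 0.1503]
tcp_rot: [180.0, -0.0, -97.5]
wrist_force: [0.4, -0.5, -0.0]
opening: 0.0857
t 7.95 q1,q6 [-13. 175.] shift [-0.0002  0.0006  0.1153] turn [ 0.    -0.     0.008] ee [ 0.5626 -0.1272  0.1503] yaw [180.   -0.  -97.5] open 0.0854 F [-0.4 -0.   0.1]
```

View pics/s4.png

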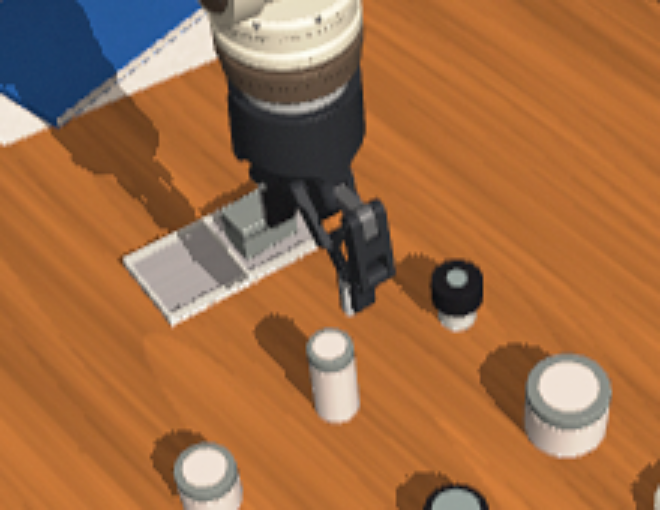

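The box sits flat in the right compartment at about (260,225), with the tall pot at (332,375) below the jaws. Descend and grip.

```bash
python3 -m creep '[[0,0,0.03,0,0,0,1],[0,0,0.06,0,0,0,1],[0,0,0.09,0,0,0,1],[0,0,0.11,0,0,0,1],[0,0,0.115,0,0,0,1],[0,0,0.115,0,0,0,1]]';  python3 -m creep '[[0,0,0,0,0,0,0],[0,0,0,0,0,0,0],[0,0,0,0,0,0,0],[0,0,0,0,0,0,0],[0,0,0,0,0,0,0],[0,0,0,0,0,0,0],[0,0,0,0,0,0,0],[0,0,0,0,0,0,0]]' 40;python3 -m creep '[[0,0,-0.02,0,0,0,0],[0,0,-0.05,0,0,0,0],[0,0,-0.085,0,0,0,0],[0,0,-0.12,0,0,0,0],[0,0,-0.135,0,0,0,0],[0,0,-0.135,0,0,0,0]]'; python3 -c "
from h import *
go(.564,-.303,.17,-98)"
```

```text
time: 8.55
ee_pos: [0.5621, -0.1279, 0.035]
tcp_rot: [179.9, -0.0, -97.7]
wrist_force: [0.4, 0.2, 0.6]
opening: 0.0853
time: 9.35
ee_pos: [0.5632, -0.1271, 0.0361]
tcp_rot: [-179.9, -0.0, -97.6]
wrist_force: [-0.5, -1.7, 5.3]
opening: 0.033
time: 9.95
ee_pos: [0.5637, -0.1271, 0.1727]
tcp_rot: [-179.8, -0.0, -97.6]
wrist_force: [0.3, -0.1, -1.3]
opening: 0.0329
t 9.95 q1,q6 [-13. 175.] shift [ 0.1743 -0.0234  0.0028] turn [-0.004 -0.     0.008] ee [ 0.5637 -0.1271  0.1727] yaw [-179.8   -0.   -97.6] open 0.0329 F [ 0.3 -0.1 -1.3]
```

```bash
python3 -m creep '[[0.03,-0.004,0,0,0,0,0],[0.07,-0.009,0,0,0,0,0],[0.11,-0.014,0,0,0,0,0],[0.145,-0.019,0,0,0,0,0],[0.17,-0.023,0,0,0,0,0],[0.174,-0.023,0,0,0,0,0],[0.174,-0.023,0,0,0,0,0],[0.174,-0.023,0,0,0,0,0]]'; python3 -m creep '[[0,0,0.03,0,0,0,0],[0,0,0.06,0,0,0,0],[0,0,0.09,0,0,0,0],[0,0,0.11,0,0,0,0],[0,0,0.11,0,0,0,0]]'; python3 -c "
from h import *
im=optics.camera('scene')
cv2.imwrite('pics/s5.png',cv2.resize(im[90:260,160:380,::-1],None,fx=3,fy=3))
go(.564,-.303,.039,-98)"
```

```text
time: 10.75
ee_pos: [0.5624, -0.3015, 0.1694]
tcp_rot: [179.9, 0.0, -97.5]
wrist_force: [1.0, 0.5, -0.4]
opening: 0.033
time: 11.25
ee_pos: [0.5611, -0.3002, 0.0569]
tcp_rot: [179.7, 0.1, -97.5]
wrist_force: [-0.5, -0.1, -1.0]
opening: 0.033
t 11.3 q1,q6 [-28. 159.] shift [ 0.0018 -0.0023  0.0203] turn [0.002 0.001 0.009] ee [ 0.562  -0.3009  0.0593] yaw [ 1.799e+02  1.000e-01 -9.750e+01] open 0.033 F [ 0.6 -0.1  0.7]
```

View pics/s5.png

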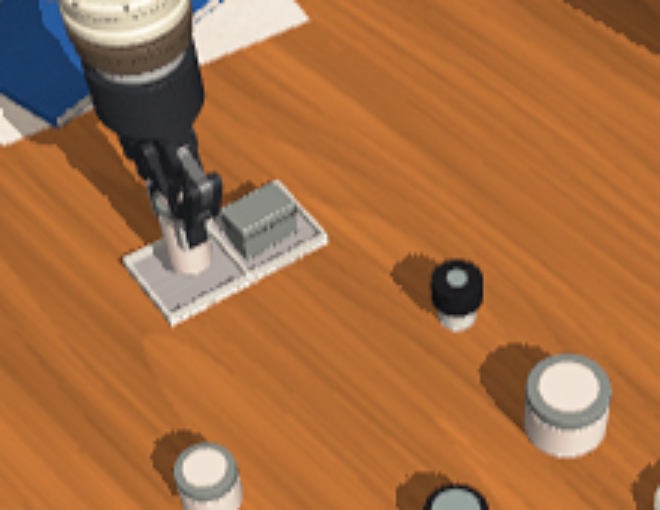

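```bash
cat >> h.py <<'E'
def circ(im,n,x,y,z,r,col):
    a=np.linspace(0,2*np.pi,60); X=np.c_[x+r*np.cos(a),y+r*np.sin(a),0*a+z]
    cv2.polylines(im,[np.int32(proj(n,X)*16)],True,col,1,cv2.LINE_AA,4)
E
python3 -c "
from h import *
im=cv2.imread('pics/s5.png')
def pr(X):
    return (proj('scene',X)-[160,90]+.5)*3-.5
a=np.linspace(0,2*np.pi,60)
for z in(.023,.095):
  cv2.polylines(im,[np.int32(pr(np.c_[.562+.017*np.cos(a),-.301+.017*np.sin(a),0*a+z]))],True,(0,255,0))
import math
t=math.radians(-8.2); u=np.array([math.cos(t),math.sin(t)]); v=np.array([-u[1],u[0]])
q=[np.r_[np.array([.529,-.298])+sx*.0725*u+sy*.037*v,.01] for sx,sy in((1,1),(1,-1),(-1,-1),(-1,1))]
cv2.polylines(im,[np.int32(pr(q))],True,(0,0,255))
cv2.imwrite('pics/s5o.png',im[100:360,50:400].repeat(2,0).repeat(2,1))
"
```

```text
(no output)
```

View pics/s5o.png

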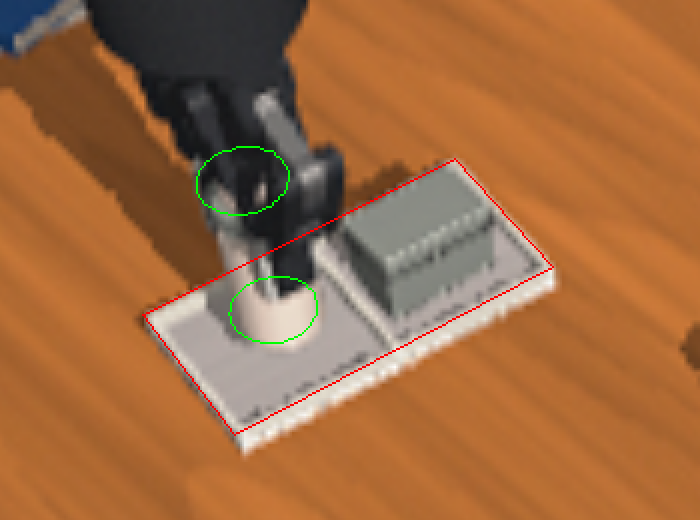

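The overlay agrees to about 3 mm, and the pot is over the middle of the left compartment. Lower and release.

```bash
python3 -m creep '[[0.001,-0.002,0.01,0,0,0,0],[0.001,-0.002,0.016,0,0,0,0],[0.001,-0.002,0.019,0,0,0,0],[0.001,-0.002,0.019,0,0,0,0],[0.001,-0.002,0.019,0,0,0,0]]'; python3 -m creep '[[0,0,0,0,0,0,0.6],[0,0,0,0,0,0,0.6],[0,0,0,0,0,0,0.6],[0,0,0,0,0,0,0.6],[0,0,-0.02,0,0,0,0.6],[0,0,-0.05,0,0,0,0.6],[0,0,-0.09,0,0,0,1],[0,0,-0.12,0,0,0,1]]';  python3 -c "
from h import *
go(.679,-.128,.16,-98);go(.4395,-.1257,.16,-98)"
```

```text
time: 11.8
ee_pos: [0.5645, -0.3038, 0.0416]
tcp_rot: [-180.0, -0.0, -97.6]
wrist_force: [0.1, -1.9, -0.7]
opening: 0.0333
time: 12.6
ee_pos: [0.5645, -0.3038, 0.1637]
tcp_rot: [-179.9, -0.0, -97.6]
wrist_force: [1.4, -0.6, -0.7]
opening: 0.0781
t 12.6 q1,q6 [-28. 159.] shift [-0.1894 -0.0903  0.0038] turn [-0.001 -0.001  0.007] ee [ 0.5645 -0.3038  0.1637] yaw [-179.9   -0.   -97.6] open 0.0781 F [ 1.4 -0.6 -0.7]
t 12.6 q1,q6 [-28. 159.] shift [-0.1601  0.1475  0.0034] turn [-0.001 -0.001  0.007] ee [ 0.5645 -0.3038  0.1637] yaw [-179.9   -0.   -97.6] open 0.0781 F [ 1.4 -0.6 -0.7]
```

```bash
python3 -m creep '[[-0.015,-0.007,0,0,0,-0.14,1],[-0.03,-0.014,0,0,0,-0.28,1],[-0.05,-0.024,0,0,0,-0.42,1],[-0.07,-0.033,0,0,0,-0.56,1],[-0.09,-0.043,0,0,0,-0.7,1],[-0.11,-0.052,0,0,0,-0.84,1],[-0.13,-0.062,0,0,0,-0.98,1],[-0.15,-0.071,0,0,0,-1.12,1]]';  python3 -m creep '[[0,0,0,0,0,-0.14,1],[0,0,0,0,0,-0.28,1],[0,0,0,0,0,-0.42,1],[0,0,0,0,0,-0.56,1],[0,0,0,0,0,-0.7,1],[0,0,0,0,0,-0.84,1],[0,0,0,0,0,-0.98,1],[0,0,0,0,0,-1.1,1]]';python3 -c "
from h import *
go(.679,-.128,.16,80.6)"
```

```text
time: 13.4
ee_pos: [0.6551, -0.1636, 0.1613]
tcp_rot: [-180.0, -0.0, -33.1]
wrist_force: [0.9, 0.2, 0.5]
opening: 0.0856
time: 14.2
ee_pos: [0.6546, -0.1644, 0.1613]
tcp_rot: [-180.0, -0.0, 29.9]
wrist_force: [1.0, -0.4, 0.2]
opening: 0.0857
t 14.2 q1,q6 [-14.  46.] shift [ 0.0393 -0.0193  0.0013] turn [-0.    -0.    -0.884] ee [ 0.6546 -0.1644  0.1613] yaw [-180.    -0.    29.9] open 0.0857 F [ 1.  -0.4  0.2]
```

```bash
python3 -m creep '[[0.01,-0.005,0,0,0,-0.14,1],[0.02,-0.01,0,0,0,-0.28,1],[0.03,-0.015,0,0,0,-0.42,1],[0.039,-0.019,0,0,0,-0.56,1],[0.039,-0.019,0,0,0,-0.7,1],[0.039,-0.019,0,0,0,-0.84,1],[0.039,-0.019,0,0,0,-0.884,1],[0.039,-0.019,0,0,0,-0.884,1]]';python3 -c "
from h import *
im=optics.camera('scene')
cv2.imwrite('pics/s6.png',cv2.resize(im[90:330,160:480,::-1],None,fx=2.3,fy=2.3))
go(.679,-.128,.007,80.6)"
```

```text
time: 15.0
ee_pos: [0.6791, -0.1286, 0.1613]
tcp_rot: [-180.0, 0.0, 80.3]
wrist_force: [0.4, 0.6, 0.8]
opening: 0.0856
t 15.05 q1,q6 [-11.  -1.] shift [ 0.0006 -0.0002  0.1543] turn [-0.    -0.    -0.007] ee [ 0.6791 -0.1286  0.1613] yaw [-180.    -0.    80.2] open 0.0856 F [ 0.6 -0.2  0.1]
```

View pics/s6.png

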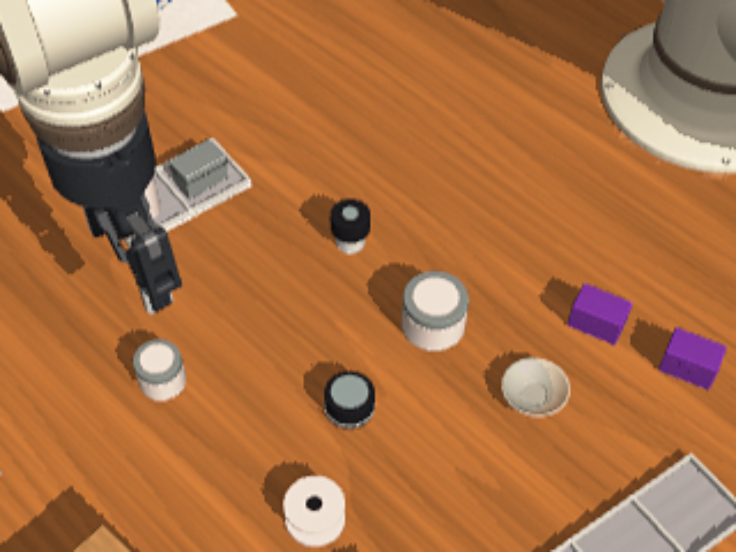

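Jaws are above the squat pot at crop (158,370), with clear space around it.

```bash
python3 -m creep '[[0,0,0.03,0,0,0,1],[0,0,0.065,0,0,0,1],[0,0,0.1,0,0,0,1],[0,0,0.13,0,0,0,1],[0,0,0.145,0,0,0,1],[0,0,0.152,0,0,0,1],[0,0,0.152,0,0,0,1],[0,0,0.152,0,0,0,1]]';  python3 -m creep '[[0,0,0,0,0,0,0],[0,0,0,0,0,0,0],[0,0,0,0,0,0,0],[0,0,0,0,0,0,0],[0,0,0,0,0,0,0],[0,0,0,0,0,0,0],[0,0,0,0,0,0,0],[0,0,0,0,0,0,0]]' 40;python3 -m creep '[[0,0,-0.02,0,0,0,0],[0,0,-0.05,0,0,0,0],[0,0,-0.085,0,0,0,0],[0,0,-0.12,0,0,0,0],[0,0,-0.135,0,0,0,0],[0,0,-0.135,0,0,0,0]]'; python3 -c "
from h import *
go(.576,.2714,.15,80.6)"
```

```text
time: 15.85
ee_pos: [0.68, -0.1288, 0.011]
tcp_rot: [179.9, 0.0, 80.3]
wrist_force: [0.1, -1.4, 0.4]
opening: 0.0854
time: 16.65
ee_pos: [0.6796, -0.1287, 0.0103]
tcp_rot: [179.9, 0.0, 80.3]
wrist_force: [0.2, -0.3, 6.0]
opening: 0.0427
time: 17.25
ee_pos: [0.6801, -0.1288, 0.1472]
tcp_rot: [179.8, 0.0, 80.3]
wrist_force: [-0.4, -0.7, 0.1]
opening: 0.0426
t 17.25 q1,q6 [-11.  -1.] shift [ 0.3769 -0.1703 -0.0036] turn [ 0.004  0.    -0.006] ee [ 0.6801 -0.1288  0.1472] yaw [179.8   0.   80.3] open 0.0426 F [-0.4 -0.7  0.1]
```

```bash
python3 -m creep '[[0.02,-0.009,0,0,0,0,0],[0.06,-0.027,0,0,0,0,0],[0.1,-0.045,0,0,0,0,0],[0.145,-0.065,0,0,0,0,0],[0.19,-0.086,0,0,0,0,0],[0.235,-0.106,0,0,0,0,0],[0.28,-0.126,0,0,0,0,0],[0.32,-0.144,0,0,0,0,0]]'; python3 -c "
from h import *
go(.576,.2714,.15,80.6)"
```

```text
time: 18.05
ee_pos: [0.5897, 0.213, 0.1423]
tcp_rot: [-179.9, 0.1, 80.3]
wrist_force: [-0.2, 0.1, -0.7]
opening: 0.0428
t 18.05 q1,q6 [20. 30.] shift [ 0.0552 -0.0234 -0.0077] turn [-0.002  0.001 -0.005] ee [0.5897 0.213  0.1423] yaw [-1.799e+02  1.000e-01  8.030e+01] open 0.0428 F [-0.2  0.1 -0.7]
```

```bash
python3 -m creep '[[0.03,-0.012,0,0,0,0,0],[0.05,-0.021,0,0,0,0,0],[0.055,-0.023,0,0,0,0,0],[0.055,-0.023,0,0,0,0,0],[0.055,-0.023,0.03,0,0,0,0],[0.055,-0.023,0.07,0,0,0,0],[0.055,-0.023,0.1,0,0,0,0],[0.055,-0.023,0.1,0,0,0,0]]'; python3 -c "
from h import *
im=optics.camera('scene')
cv2.imwrite('pics/s7.png',cv2.resize(im[220:400,330:530,::-1],None,fx=3,fy=3))
go(.576,.2714,.0145,80.6)"
```

```text
time: 18.85
ee_pos: [0.5755, 0.2665, 0.0389]
tcp_rot: [-179.6, 0.3, 80.2]
wrist_force: [-1.4, -0.5, -0.7]
opening: 0.0426
t 18.9 q1,q6 [25. 35.] shift [ 0.0039 -0.0014  0.0276] turn [-0.004  0.003 -0.007] ee [0.5768 0.2673 0.0421] yaw [-179.8    0.2   80.2] open 0.0426 F [ 0.5  0.1 -0.1]
```

View pics/s7.png

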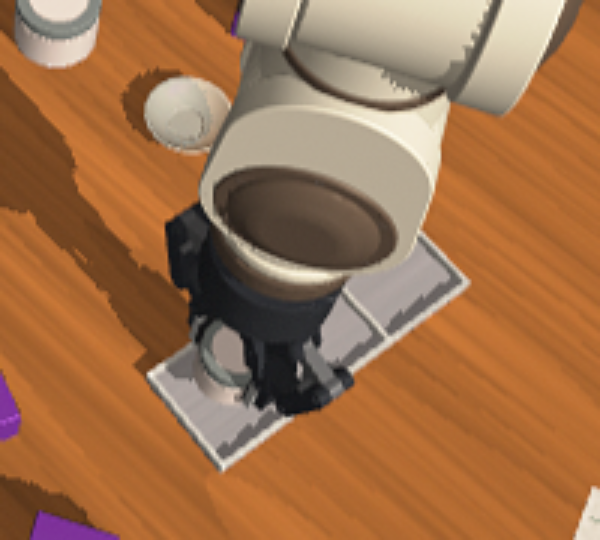

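```bash
cat >> h.py <<'E'
import math
def overlay(fn,out,u0,v0,f,cyls,crop,n="scene"):
    im=cv2.imread(fn)
    pr=lambda X:(proj(n,X)-[u0,v0]+.5)*f-.5
    a=np.linspace(0,2*np.pi,60)
    for x,y,z,r,h in cyls:
        for zz in (z,z+h): cv2.polylines(im,[np.int32(pr(np.c_[x+r*np.cos(a),y+r*np.sin(a),0*a+zz]))],True,(0,255,0))
    for c,t,L,dv in(((.529,-.298),-8.2,.0725,[0]),((.506,.283),-9.3,.108,[-.0355,.0355])):
        t=math.radians(t); u=np.array([math.cos(t),math.sin(t)]); v=np.array([-u[1],u[0]])
        q=[np.r_[np.array(c)+sx*L*u+sy*.037*v,.01] for sx,sy in((1,1),(1,-1),(-1,-1),(-1,1))]
        cv2.polylines(im,[np.int32(pr(q))],True,(0,0,255))
        for d in dv: cv2.polylines(im,[np.int32(pr([np.r_[np.array(c)+d*u+s*.037*v,.01] for s in(1,-1)]))],True,(0,0,255))
    x0,x1,y0,y1=crop; im=im[y0:y1,x0:x1]
    cv2.imwrite(out,cv2.resize(im,None,fx=2,fy=2))
E
python3 -c "
from h import *
overlay('pics/s7.png','pics/s7o.png',330,220,3,[(.576,.268,.029,.022,.038)],(120,480,220,480))"
```

```text
(no output)
```

View pics/s7o.png

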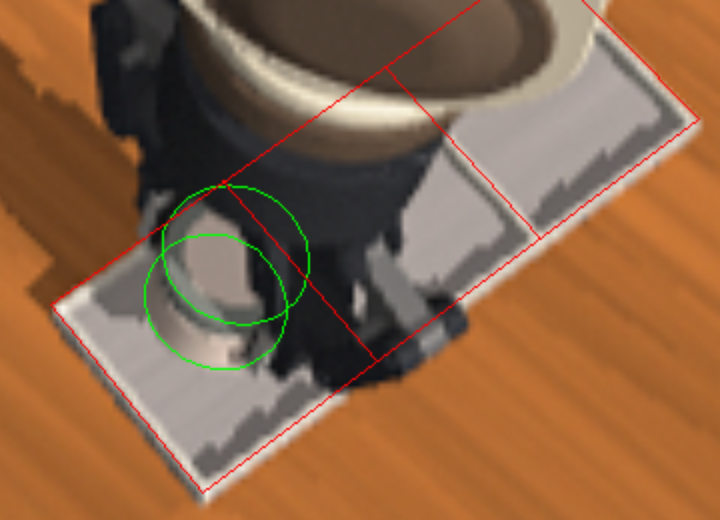

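The overlay of pot and tray matches the picture, so I lower and release.

```bash
python3 -m creep '[[0.003,-0.001,0.012,0,0,0,0],[0.003,-0.001,0.02,0,0,0,0],[0.003,-0.001,0.024,0,0,0,0],[0.003,-0.001,0.024,0,0,0,0],[0.003,-0.001,0.024,0,0,0,0]]'; python3 -c "
from h import *
go(.576,.2714,.0135,80.6)"
```

```text
time: 19.4
ee_pos: [0.5776, 0.2724, 0.0208]
tcp_rot: [180.0, -0.0, 80.3]
wrist_force: [-0.0, 0.1, -0.3]
opening: 0.0425
t 19.4 q1,q6 [25. 35.] shift [-0.0013 -0.0014  0.0073] turn [ 0.    -0.    -0.006] ee [0.5776 0.2724 0.0208] yaw [180.   -0.   80.3] open 0.0425 F [-0.   0.1 -0.3]
```

```bash
python3 -m creep '[[0,0,0.003,0,0,0,0],[0,0,0.006,0,0,0,0],[0,0,0.006,0,0,0,0],[0,0,0.006,0,0,0,0]]'; python3 -m creep '[[0,0,0,0,0,0,0.68],[0,0,0,0,0,0,0.68],[0,0,0,0,0,0,0.68],[0,0,0,0,0,0,0.68],[0,0,-0.02,0,0,0,0.68],[0,0,-0.05,0,0,0,0.68],[0,0,-0.09,0,0,0,1],[0,0,-0.13,0,0,0,1]]';  python3 -c "
from h import *
go(.5744,.015,.15,80.6)"
```

```text
time: 19.8
ee_pos: [0.5773, 0.2723, 0.0142]
tcp_rot: [-180.0, 0.0, 80.3]
wrist_force: [-0.0, -0.1, -0.1]
opening: 0.0427
time: 20.6
ee_pos: [0.577, 0.2722, 0.1455]
tcp_rot: [-180.0, 0.0, 80.3]
wrist_force: [0.4, 0.3, 0.0]
opening: 0.084
t 20.6 q1,q6 [25. 35.] shift [-0.2539  0.0409 -0.0044] turn [-0.001  0.    -0.006] ee [0.577  0.2722 0.1455] yaw [-180.     0.    80.3] open 0.084 F [0.4 0.3 0. ]
```

```bash
python3 -m creep '[[-0.03,0.005,0,0,0,0,1],[-0.075,0.012,0,0,0,0,1],[-0.12,0.019,0,0,0,0,1],[-0.165,0.027,0,0,0,0,1],[-0.21,0.034,0,0,0,0,1],[-0.245,0.04,0,0,0,0,1],[-0.254,0.041,0,0,0,0,1],[-0.254,0.041,0,0,0,0,1]]';  python3 -c "
from h import *
im=optics.camera('scene')
cv2.imwrite('pics/s8.png',cv2.resize(im[130:400,190:510,::-1],None,fx=2.2,fy=2.2))
go(.5744,.015,.005,80.6)"
```

```text
time: 21.4
ee_pos: [0.5749, 0.0139, 0.1444]
tcp_rot: [180.0, -0.0, 80.1]
wrist_force: [-0.4, 0.6, -0.2]
opening: 0.0857
t 21.45 q1,q6 [ 1. 11.] shift [-0.0002 -0.0005  0.1394] turn [ 0.    -0.    -0.007] ee [0.5749 0.0151 0.1444] yaw [180.   -0.   80.2] open 0.0854 F [0.7 0.5 0.7]
```

View pics/s8.png

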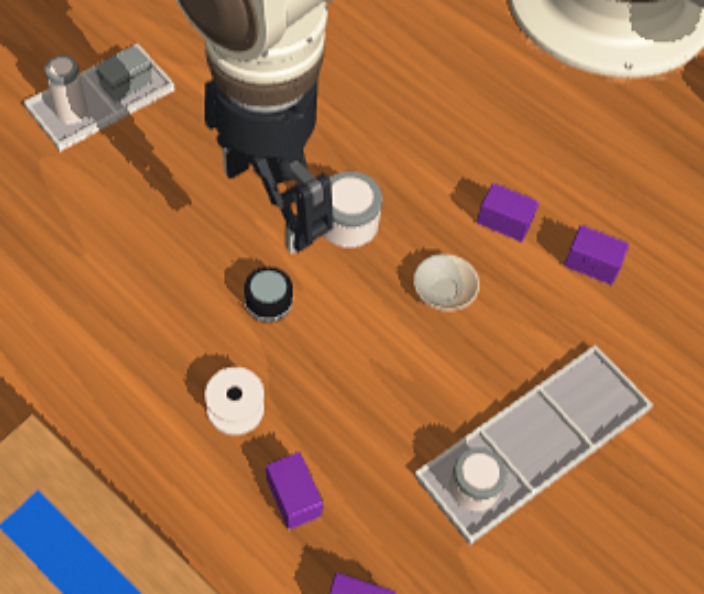

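Tall pot, box and squat pot (480,475) all stand in their compartments. The lens is at (268,290). Descend on it.

```bash
python3 -m creep '[[0,0,0.03,0,0,0,1],[0,0,0.065,0,0,0,1],[0,0,0.1,0,0,0,1],[0,0,0.125,0,0,0,1],[0,0,0.137,0,0,0,1],[0,0,0.139,0,0,0,1],[0,0,0.139,0,0,0,1],[0,0,0.139,0,0,0,1]]';  python3 -m creep '[[0,0,0,0,0,0,0],[0,0,0,0,0,0,0],[0,0,0,0,0,0,0],[0,0,0,0,0,0,0],[0,0,0,0,0,0,0],[0,0,0,0,0,0,0],[0,0,0,0,0,0,0],[0,0,0,0,0,0,0]]' 40
```

```text
time: 22.25
ee_pos: [0.5759, 0.0154, 0.007]
tcp_rot: [179.9, -0.0, 80.3]
wrist_force: [0.3, -0.0, 0.2]
opening: 0.0849
time: 23.05
ee_pos: [0.5753, 0.0149, 0.0061]
tcp_rot: [179.9, -0.0, 80.3]
wrist_force: [-1.9, -0.5, 5.6]
opening: 0.0445
```

```bash
python3 -m creep '[[0,0,-0.02,0,0,0,0],[0,0,-0.05,0,0,0,0],[0,0,-0.085,0,0,0,0],[0,0,-0.12,0,0,0,0],[0,0,-0.135,0,0,0,0],[0,0,-0.135,0,0,0,0]]'; python3 -c "
from h import *
go(.506,.283,.14,80.6)"
```

```text
time: 23.65
ee_pos: [0.5759, 0.015, 0.1422]
tcp_rot: [179.8, -0.0, 80.3]
wrist_force: [0.6, -0.9, -1.7]
opening: 0.045
t 23.65 q1,q6 [ 1. 11.] shift [ 0.2523 -0.1142  0.002 ] turn [ 0.003 -0.001 -0.006] ee [0.5759 0.015  0.1422] yaw [179.8  -0.   80.3] open 0.045 F [ 0.6 -0.9 -1.7]
```

```bash
python3 -m creep '[[0.02,-0.009,0,0,0,0,0],[0.06,-0.027,0,0,0,0,0],[0.1,-0.045,0,0,0,0,0],[0.145,-0.065,0,0,0,0,0],[0.19,-0.086,0,0,0,0,0],[0.23,-0.104,0,0,0,0,0],[0.252,-0.114,0,0,0,0,0],[0.252,-0.114,0,0,0,0,0]]'; python3 -m creep '[[0,0,0.03,0,0,0,0],[0,0,0.06,0,0,0,0],[0,0,0.09,0,0,0,0],[0,0,0.095,0,0,0,0],[0,0,0.095,0,0,0,0],[0,0,0.095,0,0,0,0]]'; python3 -c "
from h import *
im=optics.camera('scene')
cv2.imwrite('pics/s9.png',cv2.resize(im[220:400,330:530,::-1],None,fx=3,fy=3))
go(.506,.283,.010,80.6)
p=bot.get_obs()['ee_pos']
overlay('pics/s9.png','pics/s9o.png',330,220,3,[(p[0],p[1],p[2]-.006,.023,.03)],(120,480,190,450))"
```

```text
time: 24.45
ee_pos: [0.5033, 0.2851, 0.1375]
tcp_rot: [-179.8, 0.1, 80.5]
wrist_force: [-0.5, -1.4, -1.0]
opening: 0.0449
time: 25.05
ee_pos: [0.5057, 0.2826, 0.0463]
tcp_rot: [180.0, -0.0, 80.2]
wrist_force: [0.0, -0.9, -1.3]
opening: 0.0446
t 25.1 q1,q6 [29. 39.] shift [ 0.0001 -0.      0.0368] turn [ 0.002 -0.001 -0.006] ee [0.5059 0.2828 0.0468] yaw [ 1.799e+02 -1.000e-01  8.030e+01] open 0.0449 F [-0.4  0.4 -1. ]
```

View pics/s9o.png

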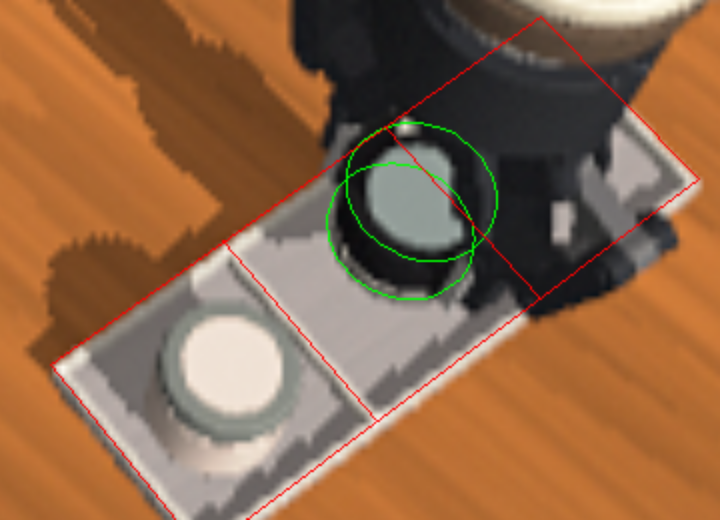

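The lens is over the middle compartment and the overlay agrees within about 2 mm.

```bash
python3 -m creep '[[0,0,0.015,0,0,0,0],[0,0,0.027,0,0,0,0],[0,0,0.033,0,0,0,0],[0,0,0.036,0,0,0,0],[0,0,0.036,0,0,0,0],[0,0,0.036,0,0,0,0],[0,0,0.036,0,0,0,0],[0,0,0.036,0,0,0,0]]'; python3 -c "
from h import *
go(.506,.283,.0095,80.6)"
```

```text
time: 25.9
ee_pos: [0.5051, 0.2827, 0.0092]
tcp_rot: [-180.0, -0.0, 80.3]
wrist_force: [0.4, 0.1, -1.5]
opening: 0.0443
t 25.9 q1,q6 [29. 39.] shift [ 0.0004  0.0008 -0.0003] turn [-0.    -0.    -0.006] ee [0.5051 0.2827 0.0092] yaw [-180.    -0.    80.3] open 0.0443 F [ 0.4  0.1 -1.5]
```

```bash
python3 -m creep '[[0,0,0,0,0,0,0.68],[0,0,0,0,0,0,0.68],[0,0,0,0,0,0,0.68],[0,0,0,0,0,0,0.68],[0,0,-0.02,0,0,0,0.68],[0,0,-0.05,0,0,0,0.68],[0,0,-0.09,0,0,0,1],[0,0,-0.14,0,0,0,1]]';  python3 -c "
from h import *
go(.4395,-.1257,.15,80.6)"
```

```text
time: 26.7
ee_pos: [0.5042, 0.2822, 0.1492]
tcp_rot: [-179.9, 0.1, 80.3]
wrist_force: [0.9, 0.6, 0.4]
opening: 0.084
t 26.7 q1,q6 [29. 39.] shift [-0.413   0.0051 -0.    ] turn [-0.002  0.002 -0.006] ee [0.5042 0.2822 0.1492] yaw [-1.799e+02  1.000e-01  8.030e+01] open 0.084 F [0.9 0.6 0.4]
```

```bash
python3 -m creep '[[-0.03,0,0,0,0,0,1],[-0.075,0.001,0,0,0,0,1],[-0.12,0.001,0,0,0,0,1],[-0.165,0.002,0,0,0,0,1],[-0.21,0.002,0,0,0,0,1],[-0.255,0.003,0,0,0,0,1],[-0.3,0.004,0,0,0,0,1],[-0.345,0.004,0,0,0,0,1]]'; python3 -m creep '[[-0.04,0.001,0,0,0,0,1],[-0.06,0.001,0,0,0,0,1],[-0.067,0.001,0,0,0,0,1],[-0.067,0.001,0,0,0,0,1],[-0.067,0.001,0,0,0,0,1]]';   python3 -c "
from h import *
im=optics.camera('scene')
cv2.imwrite('pics/s10.png',cv2.resize(im[90:400,190:510,::-1],None,fx=1.9,fy=1.9))
go(.4395,-.1257,.015,80.6)"
```

```text
time: 27.5
ee_pos: [0.4503, -0.0597, 0.1496]
tcp_rot: [179.9, -0.0, 80.3]
wrist_force: [0.8, 0.6, -0.2]
opening: 0.0851
time: 28.0
ee_pos: [0.4406, -0.1235, 0.1493]
tcp_rot: [180.0, -0.0, 80.3]
wrist_force: [0.1, 0.4, -0.1]
opening: 0.0851
t 28.05 q1,q6 [-16.  -6.] shift [-0.0026 -0.0007  0.1343] turn [-0.    -0.    -0.005] ee [ 0.4406 -0.1233  0.1493] yaw [-180.    -0.    80.3] open 0.0856 F [-0.  -0.1 -0.5]
```

View pics/s10.png

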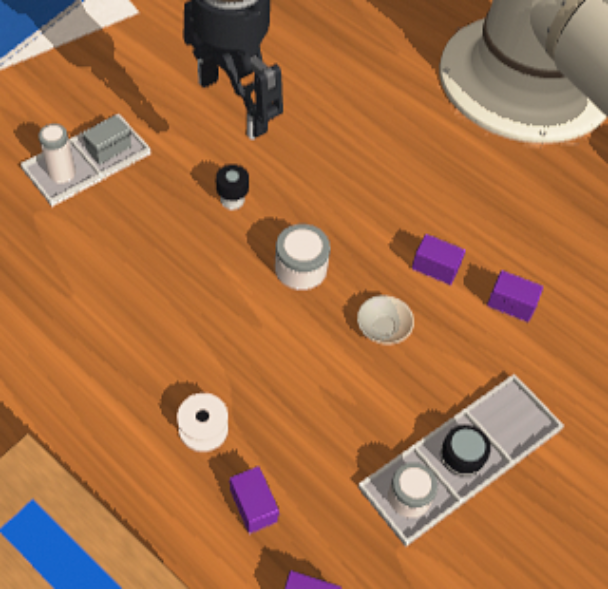

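Lens (466,448) and squat pot (414,490) stand in the tray, and the eyepiece at (232,185) lies under the jaws.

```bash
python3 -m creep '[[-0.002,0,0.03,0,0,0,1],[-0.002,0,0.065,0,0,0,1],[-0.002,0,0.1,0,0,0,1],[-0.002,0,0.12,0,0,0,1],[-0.002,0,0.132,0,0,0,1],[-0.002,0,0.134,0,0,0,1],[-0.002,0,0.134,0,0,0,1],[-0.002,0,0.134,0,0,0,1]]';  python3 -m creep '[[0,0,0,0,0,0,0],[0,0,0,0,0,0,0],[0,0,0,0,0,0,0],[0,0,0,0,0,0,0],[0,0,0,0,0,0,0],[0,0,0,0,0,0,0],[0,0,0,0,0,0,0],[0,0,0,0,0,0,0]]' 40
```

```text
time: 28.85
ee_pos: [0.4409, -0.1262, 0.0166]
tcp_rot: [179.9, 0.0, 80.3]
wrist_force: [0.4, -0.0, 0.1]
opening: 0.0856
time: 29.65
ee_pos: [0.4403, -0.1263, 0.0158]
tcp_rot: [180.0, 0.0, 80.3]
wrist_force: [-1.8, -0.5, 5.1]
opening: 0.0389
```

```bash
python3 -m creep '[[0,0,-0.02,0,0,0,0],[0,0,-0.05,0,0,0,0],[0,0,-0.085,0,0,0,0],[0,0,-0.12,0,0,0,0],[0,0,-0.135,0,0,0,0],[0,0,-0.135,0,0,0,0]]'; python3 -c "
from h import *
go(.436,.2946,.15,80.6)"
```

```text
time: 30.25
ee_pos: [0.441, -0.1265, 0.1518]
tcp_rot: [179.8, 0.0, 80.3]
wrist_force: [0.0, 0.6, -1.7]
opening: 0.0387
t 30.25 q1,q6 [-16.  -6.] shift [ 0.4142 -0.0761  0.0015] turn [ 0.003  0.    -0.006] ee [ 0.441  -0.1265  0.1518] yaw [179.8   0.   80.3] open 0.0387 F [ 0.   0.6 -1.7]
```

```bash
python3 -m creep '[[0.02,-0.004,0,0,0,0,0],[0.06,-0.011,0,0,0,0,0],[0.1,-0.018,0,0,0,0,0],[0.145,-0.027,0,0,0,0,0],[0.19,-0.035,0,0,0,0,0],[0.235,-0.043,0,0,0,0,0],[0.28,-0.051,0,0,0,0,0],[0.325,-0.06,0,0,0,0,0]]'; python3 -c "
from h import *
go(.436,.2946,.14,80.6)"
```

```text
time: 31.05
ee_pos: [0.4348, 0.2059, 0.148]
tcp_rot: [-179.9, 0.1, 80.3]
wrist_force: [1.4, -1.2, -0.2]
opening: 0.0387
t 31.05 q1,q6 [25. 35.] shift [ 0.0876 -0.0138  0.0079] turn [-0.002  0.001 -0.006] ee [0.4348 0.2059 0.148 ] yaw [-1.799e+02  1.000e-01  8.030e+01] open 0.0387 F [ 1.4 -1.2 -0.2]
```

```bash
python3 -m creep '[[0.04,-0.006,0,0,0,0,0],[0.07,-0.011,0,0,0,0,0],[0.086,-0.014,0,0,0,0,0],[0.086,-0.014,0,0,0,0,0],[0.086,-0.014,0,0,0,0,0]]'; python3 -m creep '[[0,0,0.03,0,0,0,0],[0,0,0.06,0,0,0,0],[0,0,0.085,0,0,0,0],[0,0,0.09,0,0,0,0],[0,0,0.09,0,0,0,0],[0,0,0.09,0,0,0,0]]'; python3 -c "
from h import *
im=optics.camera('scene')
cv2.imwrite('pics/s11.png',cv2.resize(im[220:400,330:530,::-1],None,fx=3,fy=3))
go(.436,.2946,.0195,80.6)
p=bot.get_obs()['ee_pos']
overlay('pics/s11.png','pics/s11o.png',330,220,3,[(p[0],p[1],p[2]-.016,.015,.022),(p[0],p[1],p[2]+.006,.02,.024)],(120,480,190,450))"
```

```text
time: 31.55
ee_pos: [0.4362, 0.2906, 0.1492]
tcp_rot: [-179.9, 0.1, 80.3]
wrist_force: [0.0, -0.3, -0.8]
opening: 0.0391
time: 32.15
ee_pos: [0.4373, 0.2912, 0.0618]
tcp_rot: [179.9, -0.1, 80.2]
wrist_force: [1.2, -0.6, -0.6]
opening: 0.0391
t 32.2 q1,q6 [34. 43.] shift [ 0.0028 -0.002   0.0425] turn [ 0.002 -0.002 -0.006] ee [0.4374 0.2914 0.062 ] yaw [ 1.799e+02 -1.000e-01  8.020e+01] open 0.0387 F [-0.4  1.  -1. ]
```

View pics/s11o.png

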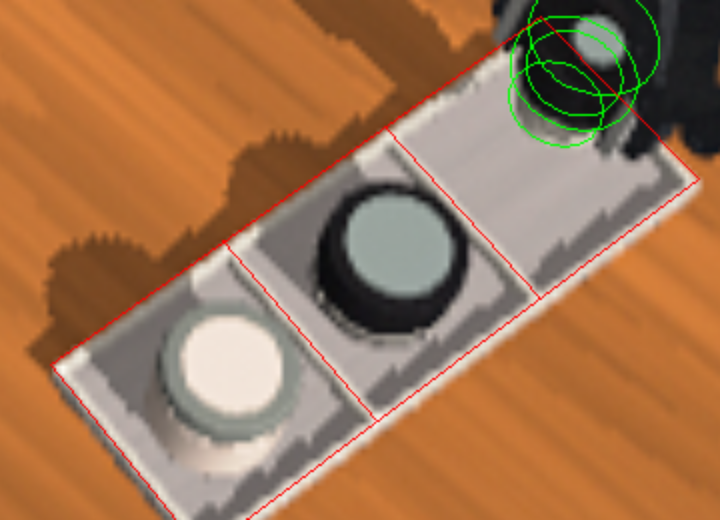

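The eyepiece hangs upright over the free end compartment. Lower it.

```bash
python3 -m creep '[[0.003,-0.001,0.015,0,0,0,0],[0.003,-0.001,0.028,0,0,0,0],[0.003,-0.001,0.038,0,0,0,0],[0.003,-0.001,0.042,0,0,0,0],[0.003,-0.001,0.042,0,0,0,0],[0.003,-0.001,0.042,0,0,0,0],[0.003,-0.001,0.042,0,0,0,0],[0.003,-0.001,0.042,0,0,0,0]]'; python3 -c "
from h import *
go(.436,.2946,.0192,80.6)"
```

```text
time: 33.0
ee_pos: [0.4356, 0.2943, 0.0188]
tcp_rot: [-180.0, 0.0, 80.3]
wrist_force: [-5.2, -2.7, 11.9]
opening: 0.0389
t 33.0 q1,q6 [34. 44.] shift [ 0.0004  0.0004 -0.0004] turn [-0.001  0.001 -0.006] ee [0.4356 0.2943 0.0188] yaw [-180.     0.    80.3] open 0.0389 F [-5.2 -2.7 11.9]
```

It touches at the expected floor height. Release, retreat and check.

```bash
python3 -m creep '[[0,0,0,0,0,0,0.68],[0,0,0,0,0,0,0.68],[0,0,0,0,0,0,0.68],[0,0,0,0,0,0,0.68],[0,0,-0.02,0,0,0,0.68],[0,0,-0.05,0,0,0,0.68],[0,0,-0.09,0,0,0,1],[0,0,-0.14,0,0,0,1]]'; python3 -m creep '[[-0.04,0.02,-0.01,0,0,0,1],[-0.08,0.04,-0.02,0,0,0,1],[-0.12,0.06,-0.03,0,0,0,1],[-0.16,0.08,-0.04,0,0,0,1],[-0.2,0.1,-0.05,0,0,0,1],[-0.24,0.12,-0.05,0,0,0,1],[-0.28,0.14,-0.05,0,0,0,1],[-0.28,0.14,-0.05,0,0,0,1]]'; python3 -c "
from h import *
im=optics.camera('scene')[:,:,::-1]
cv2.imwrite('pics/s12.png',cv2.resize(im[130:400,190:510],None,fx=2.3,fy=2.3))
cv2.imwrite('pics/t12.png',optics.camera('top')[:,:,::-1])
go(0,0,0,0)"
```

```text
time: 33.8
ee_pos: [0.4353, 0.294, 0.1582]
tcp_rot: [-179.9, 0.1, 80.3]
wrist_force: [0.8, 0.7, 0.7]
opening: 0.0838
time: 34.6
ee_pos: [0.5276, -0.0094, 0.2078]
tcp_rot: [-180.0, 0.1, 80.0]
wrist_force: [-0.5, -0.2, -0.8]
opening: 0.0855
t 34.7 q1,q6 [-1.  9.] shift [-0.0844 -0.5199  0.2083] turn [-1.000e-03  0.000e+00  1.399e+00] ee [ 0.5268 -0.006   0.2079] yaw [-180.    -0.    80.1] open 0.0855 F [0.4 0.5 0.6]
```

View pics/s12.png

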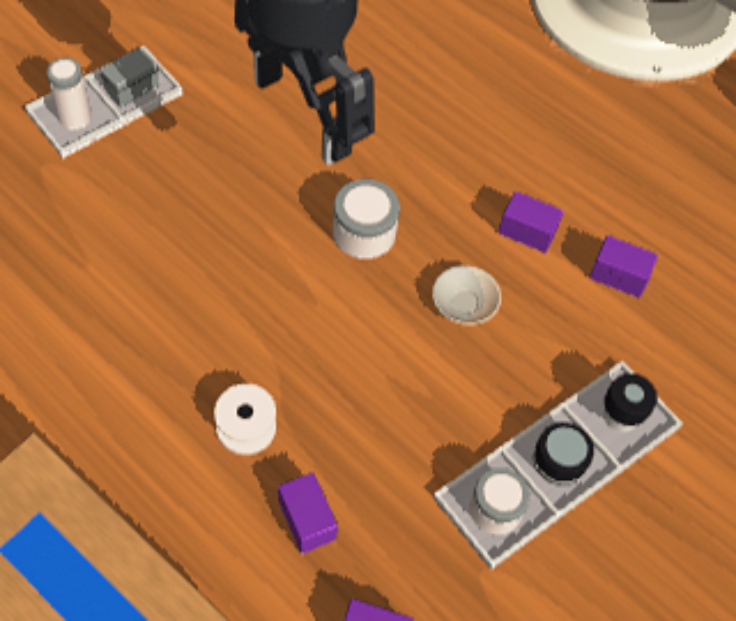

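View pics/t12.png

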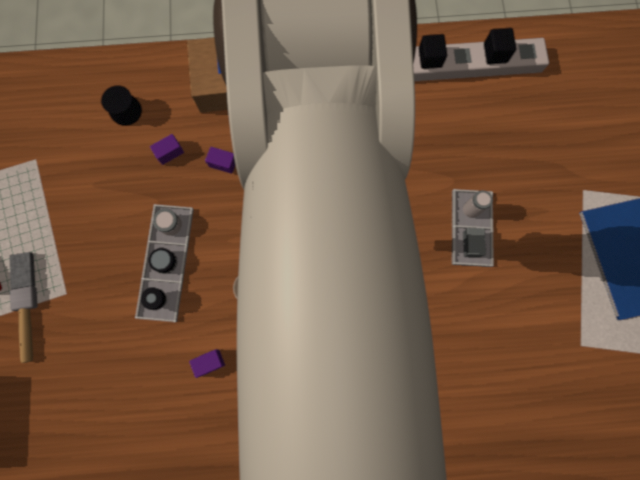

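All five stand in their compartments and the stock is untouched. I'll check numerically against the tray frames from the top view.

Run:
```python
from h import *
t=cv2.imread("pics/t12.png"); cv2.imwrite("pics/t12c.png",t)
im=t.copy()
overlay("pics/t12c.png","pics/oL.png",0,0,1,[],(0,640,0,480),"top")
def mk(u0,v0,w,h,cy,out):
    c=cv2.resize(t[v0:v0+h,u0:u0+w],None,fx=4,fy=4,interpolation=cv2.INTER_CUBIC); cv2.imwrite("pics/_.png",c)
    overlay("pics/_.png",out,u0,v0,4,cy,(0,w*4,0,h*4),"top")
    return cv2.resize(cv2.imread(out),None,fx=.5,fy=.5)
a=mk(125,195,80,140,[(.576,.2714,.041,.022,0),(.506,.283,.033,.023,0),(.436,.2946,.049,.02,0)],"pics/oL.png")
b=mk(435,175,75,105,[(.564,-.303,.075,.017,0)],"pics/oS.png")
c=np.zeros((560,620,3),np.uint8); c[:,:320]=a; c[:420,320:]=b; cv2.imwrite("pics/fin.png",c)
```

```text
(no output)
```

View pics/fin.png

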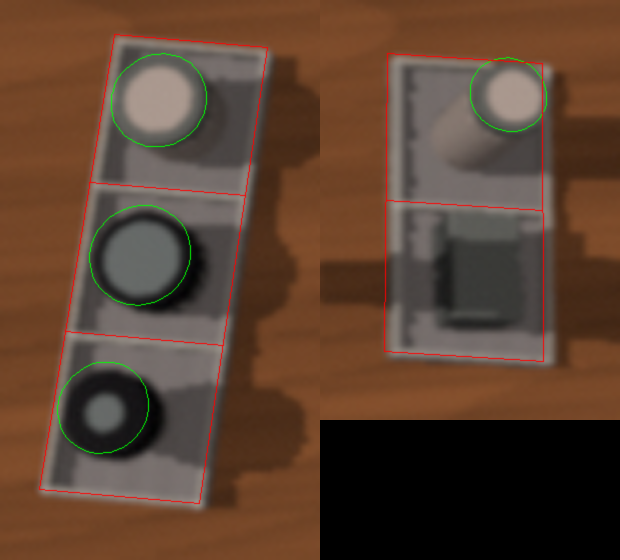

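The green circles mark each part's target top. All parts sit within about 4 mm of them and upright, and the box lies inside its compartment. I hand the job in.

```bash
python3 -c "
from workcell import bot
print(bot.job_done())"
```

```text
the job is handed in; nothing more can be done
None
```

Both kits are made up, and I handed the job in at about 35 s of the 128 s allowed. In the long tray the squat pot and the eyepiece stand in the two end compartments, with the lens in the middle. In the short tray are the tall pot and the needle box.

**Kit parts:** In the last two camera views all five parts look upright and flat on their compartment floors. The top view puts the four round parts within about 4 mm of their targets. I judged the needle box by eye only, and it lies well inside its compartment.

**Stock:** The wide pot, reel and dish looked unmoved in the last scene picture, though I did not measure them again. The arm hid most of them in the last top picture. The purple boxes were never handled.

**Disagreements:** The two cameras differed by 2 to 6 mm in position, mostly along y, so I used the average. The measured tool position also lagged its commands by several millimetres, so I gripped the needle box about 8 mm higher than planned and let the tall pot go about 2 mm above the floor. The largest force I saw was about 12 N, when the eyepiece touched the tray floor.

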